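# Pass the check rod through a fork bracket's two bushings

### The job

Check the welded fork bracket that is clamped on the inspection plate: take the slimmer of the two check rods from its rest by the grip, pass it nose first through the one bushing and on through the other, without forcing it, until the nose stands well out beyond the second bushing, and finish holding the rod there by its grip, straight and still and running free in both bores. Do not let go of it at the end; leave the thicker rod and everything else on the bench where it is.

Things in the scene. Friction and masses are not known exactly. Their poses are not given: they have to be found in the camera images.
- bracket: Welded steel fork bracket on a dark 190 x 124 x 20 mm plate, all fixed. Origin: centre of the plate's underside; x along the bores (level), z up. Lugs 14 mm thick, 50 wide, 140 high stand at x = -45 and +45 mm, each with a brass bushing 20 mm long, bore 18 mm, 115 mm above the bench; both bores lie on one line. The rod may go in from either end. Clamps on the plate stay below 60 mm.
- bush_a (a point): Centre of one bushing, on the bore axis, at x = -45 mm, y = 0, z = 115 mm in the bracket's frame; its end faces are at x = -55 (outer) and -35 mm. Axes as the bracket's.
- bush_b (a point): Centre of the other bushing, on the bore axis, at x = +45 mm, y = 0, z = 115 mm in the bracket's frame; its end faces are at x = +35 and +55 mm (outer). Axes as the bracket's.
- rest: Wooden rest for the check rods, fixed, board 130 x 170 mm; two cross rails (x = -47.5 and +47.5 mm) with black V saddles at y = -47.5 and +47.5 mm, all below 50 mm high. Origin: centre of its underside; x runs along the rods from grips to noses. Either rod may lie in either place; the grips overhang the board at the -x side.
- rod: Slimmer check rod, loose, level in its saddles, axis 45 mm above the bench, about 0.18 kg. Origin: on its axis at the shoulder between grip and shank; x along the axis to the nose. Steel shank x = 0 to 150 mm, 16 mm thick, the last 13 mm tapering to 8 mm; ribbed round aluminium grip x = -60 to 0, 24 mm thick, overhanging the rest. The shank fits the bores, the grip does not.
- rod_nose (a point): Tip of the slimmer rod's nose, on its axis, 150 mm from the shoulder. Axes as the rod's.
- thick_rod: The thicker check rod, of the same make: shank 22 mm thick, grip 28 mm thick, same lengths, same axes, its axis 50 mm above the bench. Too thick for the bores; it stays in its place.
- mount0: Bystander: black resin specimen mount, a disc 30 mm across and 18 mm high with a metal chip in its face. Origin: centre of its underside.
- mount1: Bystander: second specimen mount, the same.
- caliper: Bystander: digital caliper lying flat, 150 x 75 mm, 9 mm high. Origin: under the middle of its beam.
- square: Bystander: small try square lying flat, 110 x 70 mm, 14 mm high. Origin: under the middle of its stock.
- bottle: Bystander: amber reagent bottle, 48 mm across, 95 mm high. Origin: centre of its underside.
- marker: Bystander: white marker pen with black cap, 110 mm long, 12 mm thick. Origin: under its middle.
- mouse: Bystander: black computer mouse, 105 x 55 mm, 33 mm high. Origin: centre of its underside.
There are look-alikes about, which are no part of the job. Leave any blue or purple look-alike of the rod alone.

How it is judged:
By the outcome, as a careful person would: the job done as asked, in the order asked, and still so for the second after the job is handed in, while the arm keeps its last pose, push and grip.
It also fails if it takes over 45 s, if anything falls off the work surface, if the arm or the gripper's body presses on something with over 40 N, if the wrist force passes 120 N, or if a joint passes its speed limit or range.

### The arm

A 6-joint arm with a two-finger parallel gripper is mounted at the origin on the work surface. World frame = base frame: x ahead of the robot, y to its left, z up, the work surface at z = 0. Lengths are in m, angles in rad, forces in N, time in s.
With the tool pointing down it reaches from about 0.3 to 0.875 m from the base axis. Payload 6.4 kg.
Tool frame: the origin (TCP) lies between the finger pads; the fingertips stand 8 mm ahead of it and the grasp point (between the pads) lies 11 mm behind it; z points along the fingers, y is the line along which they close (so a half turn about z gives the same grasp; the last joint's range is limited). The gripper opens to 85 mm and grips with 20 to 120 N. Pads are 22 mm wide; open, the fingers measure 114 mm over their backs; the gripper's body (76 mm by 85 mm) begins 54 mm behind the grasp point. The pads swing forward as they close: fully open they stand 13 mm farther back than shut.
Start: joints at [-1.446, 0.181, 1.607, -0, 1.354, -0.206], TCP at [0.187, -0.544, 0.239] pointing down, gripper open.
Joint ranges: [-2.99, 2.99], [-0.89, 2.07], [0.3, 2.58], [-1.14, 4.28], [0, 2.63], [-3.12, 3.12]. Speed limits (rad/s): [2.57, 2.57, 3.01, 3.14, 3.14, 3.14].

### API

Orientations are given as a rotation vector (axis times angle).
In Python, from bench import arm gives the robot as it stands.
- The arm moves only by the tool servo_tool, never from a script. Its argument "increments" is a list of rows, each an object of numbers: "dx", "dy", "dz": the shift along the tool's x, y, z in mm; "twist": the turn about the tool's z in degrees; "grip": the finger opening in mm, from 0 to 85.4. A call has 1 to 10 rows; each row is the pose to reach, as a shift and turn from the pose commanded when the call began, along the tool's axes at that moment; what a row does not reach only later rows make up. A row lasts 1/8 s, in which the tool goes at most 62.5 mm and 10.7 degrees, less where a joint would pass 70% of its speed; a pose out of reach is approached as far as the arm can. A call with a gripper value outside its range is refused whole. The fingers move at their own pace and stop on an object; "newtons" is the grip in N (left out, the last holds). Time passes only in rows, so rows that repeat a pose let the fingers close. It gives the time, the measured TCP pose, the force, the opening and the grip force at its end, in the units of the state.
- arm.state(): the state, without advancing time (a new reading comes with each control period).
- arm.capture(name): name is "scene" or "top" or "wrist"; returns a dict with "color" (420x560x3 uint8, red, green, blue), "intrinsics" (3x3 intrinsics, pixels), "dist" ([k1, k2, p1, p2, k3] as OpenCV has them; the pictures are not rectified), "extrinsics" (4x4, takes a point from camera to world coordinates); the wrist camera has in their place "tool_from_camera" (4x4, takes a point from camera to tool coordinates, whose origin is the TCP and whose axes are the flange's). Camera axes: x right, y up, looking along -z (the intrinsics and any distortion apply to the point x, -y, -z); pixel columns grow to the right and rows downward; lengths in m; the calibration is good to about 2 mm. A picture is of the moment at which its call begins: read the wrist's pose just before it. There is no depth.
- arm.hand_in(): hands the job in; it is judged then, once.
Trained networks look in the newest picture that a camera, given by its name, has taken for a name from the list of things; names that differ only in an ending like _2 or _b are one class to them, and where a whole thing is asked for, a point or a joint stands for the part that bears it (a point fixed in the world has none). Each returns a list of dicts, best first, with "p" (0 to 1); they miss things now and then, are a little off and sometimes report something else, mostly with a low value. They report only what shows in the picture. A call takes as long as a camera call. They do not tell look-alikes from the thing itself.
- arm.trace(query, camera): "pixels" (420x560 bool, what is visible of it) and "point" ([column, row] in pixels, amid what is visible of it).
The state is a dict: "time": time; "joints": joint angles; "qd": joint speeds; "tau": joint torques, N m; "tcp_pos": TCP position; "orientation": TCP orientation; "wrist_force": force on the tool from outside, world axes, zero at the start; "moment": the same for the moment, N m; "grip_width": finger opening in m; "grasp_force": force on a finger pad.
Only numpy, scipy, OpenCV 4.12 (cv2) and the standard library are available. Lean on these libraries where they do the work, as an engineer would, in place of code of your own. Each camera call takes 0.05 s, during which the arm holds its last target. There are 200 camera calls.

## Working session

There is one attempt and no reset: what is moved stays moved. The work goes in short steps, Python scripts to look and compute and a tool call to move; the robot and the scene stay as the last step left them, time stands still between calls to the robot, and variables do not carry over. Pictures are saved under pics/ and viewed, at most 12 in all, crops included, and the job is handed in when it is done.

Besides the shell and the picture viewer there is one more tool, called after ">>>" by a JSON object that holds its "method" and its "body". servo_tool: Moves the arm, as the interface text tells. Its arguments: {"type":"object","properties":{"increments":{"type":"array","items":{"type":"object","properties":{"dx":{"type":"number"},"dy":{"type":"number"},"dz":{"type":"number"},"twist":{"type":"number"},"grip":{"type":"number"}}}},"newtons":{"type":"number"}},"required":["increments"]}

```bash
mkdir -p pics; ls; cat > h.py <<'E'
import numpy as np, cv2
from bench import arm
from scipy.spatial.transform import Rotation as R
def save(n,im): cv2.imwrite('pics/'+n,np.ascontiguousarray(im[...,::-1]))
def ray(c,px,E=None):
    E=np.array(c['extrinsics']) if E is None else E
    u=cv2.undistortPoints(np.array(px,float).reshape(-1,1,2),np.array(c['intrinsics']),np.array(c['dist'])).reshape(-1,2)
    d=np.c_[u[:,0],-u[:,1],-np.ones(len(u))]@E[:3,:3].T
    return E[:3,3],d
def atz(c,px,z,E=None):
    o,d=ray(c,px,E); return o+d*((z-o[2])/d[:,2])[:,None]
def proj(c,P,E=None):
    E=np.array(c['extrinsics']) if E is None else E
    P=np.atleast_2d(P).astype(float); q=(P-E[:3,3])@E[:3,:3]*[1,-1,-1]
    return cv2.projectPoints(q,np.zeros(3),np.zeros(3),np.array(c['intrinsics']),np.array(c['dist']))[0].reshape(-1,2)
def wE(s,c):
    T=np.eye(4);T[:3,:3]=R.from_rotvec(s['orientation']).as_matrix();T[:3,3]=s['tcp_pos'];return T@np.array(c['tool_from_camera'])
E
python3 - <<'E'
from h import *
s=arm.state();print(s)
for n in ['top','scene']:
    c=arm.capture(n);save(n+'0.png',c['color']);print(n,np.round(c['extrinsics'],3).tolist())
    for q in ['rod','thick_rod','bracket','rest','bush_a','rod_nose']:
        for r in arm.trace(q,n)[:4]:
            px=np.argwhere(r['pixels']);print(q,round(r['p'],2),np.round(r['point']),px.min(0)[::-1],px.max(0)[::-1],len(px))
E
```

```text
pics
{'time': 0.0, 'joints': array([-1.44629569e+00,  1.81527092e-01,  1.60803036e+00,  5.38485191e-06,
        1.35381775e+00, -2.06316866e-01]), 'qd': array([-0.00030562,  0.00015382, -0.00070101,  0.00050411, -0.00129007,
        0.0010169 ]), 'tau': array([-3.72823473e-03, -4.44877839e+01, -3.51335406e+01, -6.49549311e-04,
        9.11752169e-03, -5.47944197e-06]), 'tcp_pos': array([ 0.18670806, -0.54325719,  0.2383812 ]), 'orientation': array([-3.09695725e+00, -5.16985529e-01, -1.22693280e-04]), 'wrist_force': array([0.42590523, 0.39774153, 0.33721754]), 'moment': array([-0.03601816, -0.00768218,  0.00953596]), 'grasp_force': 0.0, 'grip_width': 0.08538967532110739}
top [[0.002, 0.993, -0.115, 0.388], [-1.0, 0.002, 0.002, 0.007], [0.002, 0.115, 0.993, 1.235], [0.0, 0.0, 0.0, 1.0]]
rod 0.84 [418. 198.] [394 187] [452 207] 350
rod 0.72 [378. 287.] [342 277] [404 298] 351
rod 0.6 [350. 228.] [313 226] [379 234] 375
thick_rod 0.84 [354. 198.] [316 196] [380 205] 516
bracket 0.73 [234. 210.] [198 184] [263 235] 2284
rest 0.72 [342. 216.] [318 190] [359 242] 1602
bush_a 0.66 [233. 208.
[... 226 characters left out ...]
2, -0.365, -0.481], [-0.007, 0.524, 0.852, 1.174], [0.0, 0.0, 0.0, 1.0]]
rod 0.89 [127. 231.] [102 199] [158 263] 694
rod 0.64 [200. 250.] [170 222] [239 275] 601
rod 0.62 [150. 363.] [116 322] [179 411] 826
rod 0.46 [331. 306.] [305 283] [359 334] 646
thick_rod 0.82 [226. 278.] [192 245] [266 306] 911
thick_rod 0.36 [228. 261.] [187 224] [267 303] 2630
bracket 0.76 [330. 183.] [288 141] [372 215] 3367
rest 0.94 [227. 262.] [187 225] [268 303] 2594
bush_a 0.73 [327. 179.] [288 141] [373 215] 3404
rod_nose 0.86 [200. 249.] [170 220] [241 276] 666
rod_nose 0.75 [151. 361.] [115 322] [179 411] 854
rod_nose 0.6 [320. 103.] [298  93] [335 117] 603
rod_nose 0.59 [126. 239.] [102 199] [158 264] 669
```

```bash
python3 - <<'E'
from h import *
t=cv2.imread('pics/top0.png');s=cv2.imread('pics/scene0.png')
cv2.imwrite('pics/tc.png',cv2.resize(t[140:320,180:470],None,fx=2.7,fy=2.7,interpolation=cv2.INTER_CUBIC))
E
```

```text
(no output)
```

View pics/scene0.png

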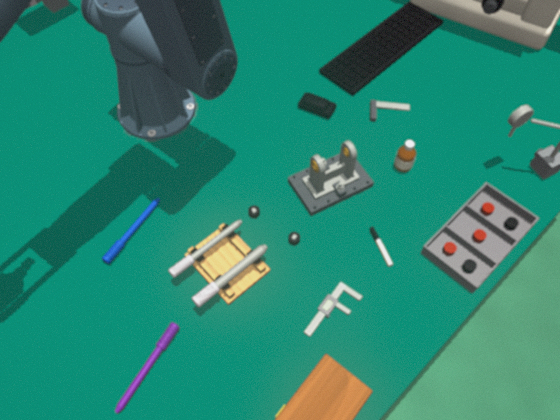

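View pics/tc.png

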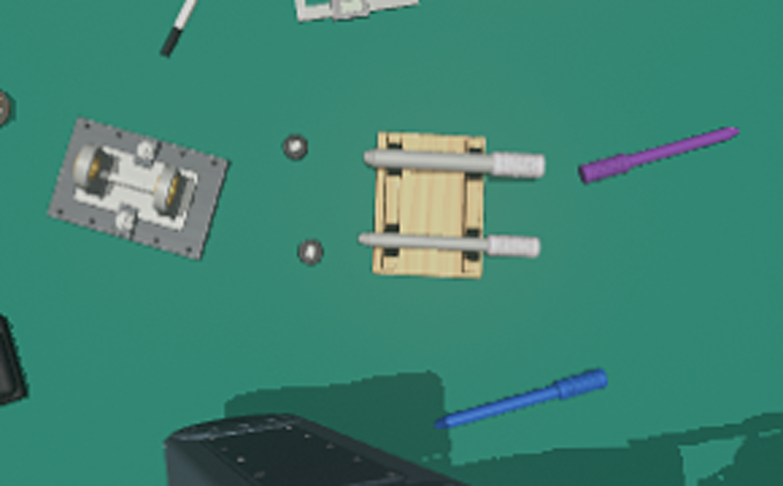

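Top picture: the slim grey rod is at about (350,230) and the thick grey rod at (354,198), both on the rest. The purple look-alike is at (424,198) and the blue one at (378,287). The slim grey rod on the rest is the one meant: thinner shank, steel with an aluminium grip, nose to the left (+y). The enlarged crop confirms this. The bracket is at about (232,210).

```bash
python3 - <<'E'
from h import *
c=arm.capture('top')
for r in arm.trace('rod','top'):
    print(r['p'],r['point'])
    if abs(r['point'][1]-229)<8 and abs(r['point'][0]-350)<12:
        P=atz(c,np.argwhere(r['pixels'])[:,::-1],.045)[:,:2]
        m=P.mean(0);v=np.linalg.svd(P-m,full_matrices=0)[2][0];t=(P-m)@v
        print('rod',m+v*t.min(),m+v*t.max(),np.degrees(np.arctan2(v[1],v[0])),np.ptp(t))
r=arm.trace('bracket','top')[0]
P=atz(c,np.argwhere(r['pixels'])[:,::-1],.02)[:,:2]
print(cv2.minAreaRect((P*1000).astype(np.float32)))
w=arm.capture('wrist');print(np.round(w['tool_from_camera'],3),w['intrinsics'])
s=arm.state();print(R.from_rotvec(s['orientation']).as_matrix().round(3))
E
```

```text
0.82 [374.4, 288.2]
0.67 [418.9, 198.5]
0.54 [351.9, 230.1]
rod [ 0.47074673 -0.09720249] [ 0.46063166 -0.30578613] -92.7763315202337 0.20882875388278319
((530.577880859375, 165.85226440429688), (196.38487243652344, 125.10281372070312), 72.30524444580078)
[[ 0.001  0.949  0.316  0.082]
 [ 1.    -0.001  0.     0.   ]
 [ 0.001  0.316 -0.949 -0.134]
 [ 0.     0.     0.     1.   ]] [[290.72875509   0.         275.70726854]
 [  0.         290.72875509 209.21610482]
 [  0.           0.           1.        ]]
[[ 0.946  0.325 -0.   ]
 [ 0.325 -0.946  0.   ]
 [-0.    -0.    -1.   ]]
```

>>> {"method": "servo_tool", "body": {"increments": [{"dx":60,"dy":-30,"dz":5,"twist":-10},{"dx":110,"dy":-60,"dz":12,"twist":-20},{"dx":160,"dy":-85,"dz":18,"twist":-30},{"dx":210,"dy":-110,"dz":24,"twist":-40},{"dx":260,"dy":-135,"dz":30,"twist":-50},{"dx":310,"dy":-160,"dz":34,"twist":-60},{"dx":358,"dy":-187,"dz":38,"twist":-68},{"dx":358,"dy":-187,"dz":38,"twist":-68},{"dx":358,"dy":-187,"dz":38,"twist":-68},{"dx":358,"dy":-187,"dz":38,"twist":-68}]}}

```text
validation failed for argument at $.in...
```

```bash
python3 - <<'E'
from h import *
s=arm.state();c=arm.capture('wrist');E=wE(s,c);save('w1.png',c['color'])
print(s['tcp_pos'],s['joints'],R.from_rotvec(s['orientation']).as_matrix().round(3).tolist())
for r in arm.trace('rod','wrist'):
    P=atz(c,np.argwhere(r['pixels'])[:,::-1],.045,E)[:,:2]
    m=P.mean(0);v=np.linalg.svd(P-m,full_matrices=0)[2][0];t=(P-m)@v
    print(r['p'],r['point'],'rod',m+v*t.min(),m+v*t.max(),np.degrees(np.arctan2(v[1],v[0])),np.ptp(t))
E
```

```text
[ 0.18677873 -0.54383097  0.23929359] [-1.44628267e+00  1.80791218e-01  1.60699961e+00 -2.24689810e-05
  1.35380603e+00 -2.06290591e-01] [[0.946, 0.325, -0.0], [0.325, -0.946, 0.0], [-0.0, -0.0, -1.0]]
0.7 [109.5, 37.0] rod [ 0.25279331 -0.22004638] [ 0.30404957 -0.4051398 ] -74.52146959620968 0.1920593057402808
```

View pics/w1.png

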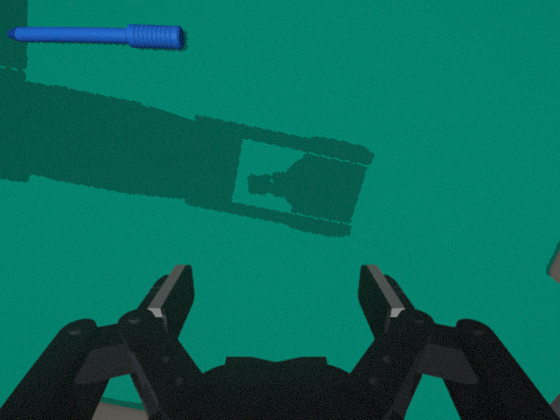

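The move was refused, so the arm is still at the start. The wrist view shows only the blue look-alike at (100,37) and the open fingers. I'll resend with all fields given.

>>> {"method": "servo_tool", "body": {"increments": [{"dx":60,"dy":-30,"dz":5,"twist":-10,"grip":85},{"dx":110,"dy":-60,"dz":12,"twist":-20,"grip":85},{"dx":160,"dy":-85,"dz":18,"twist":-30,"grip":85},{"dx":210,"dy":-110,"dz":24,"twist":-40,"grip":85},{"dx":260,"dy":-135,"dz":30,"twist":-50,"grip":85},{"dx":310,"dy":-160,"dz":34,"twist":-60,"grip":85},{"dx":358,"dy":-187,"dz":38,"twist":-68,"grip":85},{"dx":358,"dy":-187,"dz":38,"twist":-68,"grip":85},{"dx":358,"dy":-187,"dz":38,"twist":-68,"grip":85}]}}

```text
time: 2.12
tcp_pos: [0.4645, -0.2508, 0.2013]
orientation: [2.28, 2.161, -0.001]
wrist_force: [-0.9, -0.2, 0.2]
grip_width: 0.0849
grasp_force: 0.0
```

```bash
python3 - <<'E'
from h import *
s=arm.state();c=arm.capture('wrist');E=wE(s,c);save('w2.png',c['color'])
print(s['tcp_pos'],s['joints'],R.from_rotvec(s['orientation']).as_matrix().round(3).tolist())
for r in arm.trace('rod','wrist'):
    P=atz(c,np.argwhere(r['pixels'])[:,::-1],.045,E)[:,:2]
    m=P.mean(0);v=np.linalg.svd(P-m,full_matrices=0)[2][0];t=(P-m)@v
    print(r['p'],r['point'],'rod',m+v*t.min(),m+v*t.max(),np.degrees(np.arctan2(v[1],v[0])),np.ptp(t))
E
```

```text
[ 0.46453744 -0.25083084  0.20129237] [-7.19822053e-01  1.13947969e-01  1.76294777e+00 -5.35613663e-04
  1.26465368e+00 -6.66374133e-01] [[0.053, 0.999, -0.0], [0.999, -0.053, -0.0], [-0.0, -0.0, -1.0]]
0.98 [352.9, 303.5] rod [ 0.53937915 -0.3452835 ] [ 0.57144298 -0.46229427] -74.67571708672283 0.12132440383189147
0.86 [120.3, 220.6] rod [ 0.27770582 -0.18688219] [ 0.31914318 -0.35716327] -76.32309225490215 0.1752503998300592
0.7 [274.9, 143.4] rod [ 0.47006475 -0.09537403] [ 0.45947558 -0.30915574] -92.83569435374535 0.21404379844022228
0.35 [314.2, 120.7] rod [ 0.43182342 -0.17709189] [ 0.58818055 -0.18448174] -2.7059356935483 0.15653166704644939
```

View pics/w2.png

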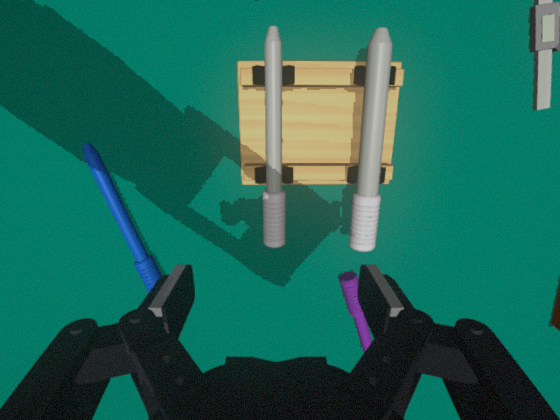

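The picture shows the slim rod at column 274: nose at (273,30), grip at (274,220). The thick rod is at column 372, and blue and purple lie outside the rest. The top and wrist estimates agree within 2 mm, so I go down to the grip.

>>> {"method": "servo_tool", "body": {"increments": [{"dx":-12,"dy":-1,"dz":50,"twist":-0.2,"grip":85},{"dx":-25,"dy":-1.7,"dz":95,"twist":-0.2,"grip":85},{"dx":-25,"dy":-1.7,"dz":130,"twist":-0.2,"grip":85},{"dx":-25,"dy":-1.7,"dz":155,"twist":-0.2,"grip":85},{"dx":-25,"dy":-1.7,"dz":167,"twist":-0.2,"grip":85},{"dx":-25,"dy":-1.7,"dz":167,"twist":-0.2,"grip":60},{"dx":-25,"dy":-1.7,"dz":167,"twist":-0.2,"grip":40}], "newtons": 25}}

```text
time: 3.1
tcp_pos: [0.4622, -0.2765, 0.0355]
orientation: [2.275, 2.163, 0.0]
wrist_force: [1.1, 0.3, 1.1]
grip_width: 0.0514
grasp_force: 0.0
```

>>> {"method": "servo_tool", "body": {"increments": [{"dx":0,"dy":0,"dz":0,"twist":0,"grip":28},{"dx":0,"dy":0,"dz":0,"twist":0,"grip":24},{"dx":0,"dy":0,"dz":0,"twist":0,"grip":18},{"dx":0,"dy":0,"dz":0,"twist":0,"grip":18},{"dx":0,"dy":0,"dz":0,"twist":0,"grip":18}], "newtons": 25}}

```text
time: 3.72
tcp_pos: [0.4616, -0.276, 0.0346]
orientation: [2.275, 2.165, -0.001]
wrist_force: [-3.2, -3.2, 3.4]
grip_width: 0.0232
grasp_force: 24.9
```

>>> {"method": "servo_tool", "body": {"increments": [{"dx":0,"dy":0,"dz":0,"twist":0,"grip":15},{"dx":0,"dy":0,"dz":0,"twist":0,"grip":15},{"dx":0,"dy":0,"dz":-10,"twist":0,"grip":15},{"dx":0,"dy":0,"dz":-30,"twist":0,"grip":15},{"dx":0,"dy":0,"dz":-65,"twist":0,"grip":15},{"dx":0,"dy":0,"dz":-105,"twist":0,"grip":15},{"dx":0,"dy":0,"dz":-150,"twist":0,"grip":15},{"dx":0,"dy":0,"dz":-190,"twist":0,"grip":15},{"dx":0,"dy":0,"dz":-215,"twist":0,"grip":15}], "newtons": 90}}

```text
time: 4.85
tcp_pos: [0.4623, -0.2753, 0.2518]
orientation: [2.274, 2.164, 0.002]
wrist_force: [0.5, -0.4, -2.3]
grip_width: 0.0217
grasp_force: 88.2
```

>>> {"method": "servo_tool", "body": {"increments": [{"dx":25,"dy":0,"dz":0,"twist":1,"grip":15},{"dx":70,"dy":-5,"dz":0,"twist":3,"grip":15},{"dx":120,"dy":-10,"dz":0,"twist":5,"grip":15},{"dx":170,"dy":-15,"dz":0,"twist":7,"grip":15},{"dx":220,"dy":-20,"dz":0,"twist":9,"grip":15},{"dx":270,"dy":-25,"dz":0,"twist":11,"grip":15},{"dx":320,"dy":-30,"dz":0,"twist":13,"grip":15},{"dx":365,"dy":-34,"dz":0,"twist":14,"grip":15},{"dx":395,"dy":-37,"dz":0,"twist":15,"grip":15},{"dx":405,"dy":-37,"dz":0,"twist":15,"grip":15}], "newtons": 90}}

```text
time: 6.1
tcp_pos: [0.4439, 0.1327, 0.2492]
orientation: [-2.536, -1.853, 0.0]
wrist_force: [0.0, 0.6, -2.2]
grip_width: 0.0214
grasp_force: 88.2
```

>>> {"method": "servo_tool", "body": {"increments": [{"dx":0,"dy":0,"dz":0,"twist":0,"grip":15},{"dx":0,"dy":0,"dz":0,"twist":0,"grip":15},{"dx":0,"dy":0,"dz":0,"twist":0,"grip":15}], "newtons": 90}}

```text
time: 6.48
tcp_pos: [0.4449, 0.1299, 0.2492]
orientation: [2.54, 1.848, -0.0]
wrist_force: [1.5, 0.4, -2.5]
grip_width: 0.0217
grasp_force: 88.2
```

```bash
python3 - <<'E'
from h import *
import pickle
s=arm.state();c=arm.capture('wrist');E=wE(s,c)
save('w3.png',cv2.resize(c['color'],None,fx=1.4,fy=1.4,interpolation=cv2.INTER_CUBIC))
t=arm.capture('scene');t2=arm.capture('top');pickle.dump((s,c,t,t2),open('v3.pkl','wb'))
save('s3.png',cv2.resize(t['color'][80:280,200:460],None,fx=3,fy=3,interpolation=cv2.INTER_CUBIC))
print(s['time'],s['tcp_pos'],s['joints'],s['grip_width'],s['grasp_force'],R.from_rotvec(s['orientation']).as_matrix().round(4).tolist())
E
```

```text
6.475 [0.44490442 0.12986608 0.24924509] [ 2.71067180e-02 -8.56154262e-02  1.86430215e+00 -1.31642313e-04
  1.36304590e+00  3.40105721e-01] 0.021727173382515255 88.22368025779724 [[0.3079, 0.9514, -0.0001], [0.9514, -0.3079, -0.0001], [-0.0002, -0.0001, -1.0]]
```

View pics/w3.png

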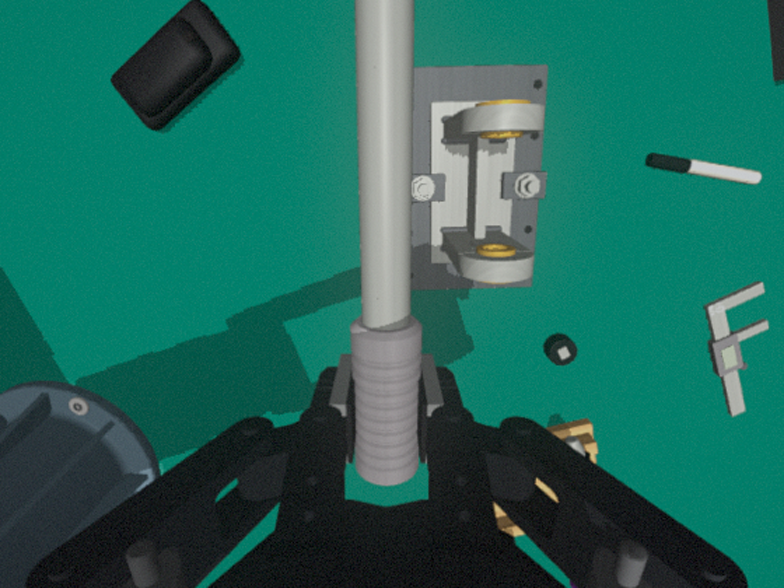

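View pics/s3.png

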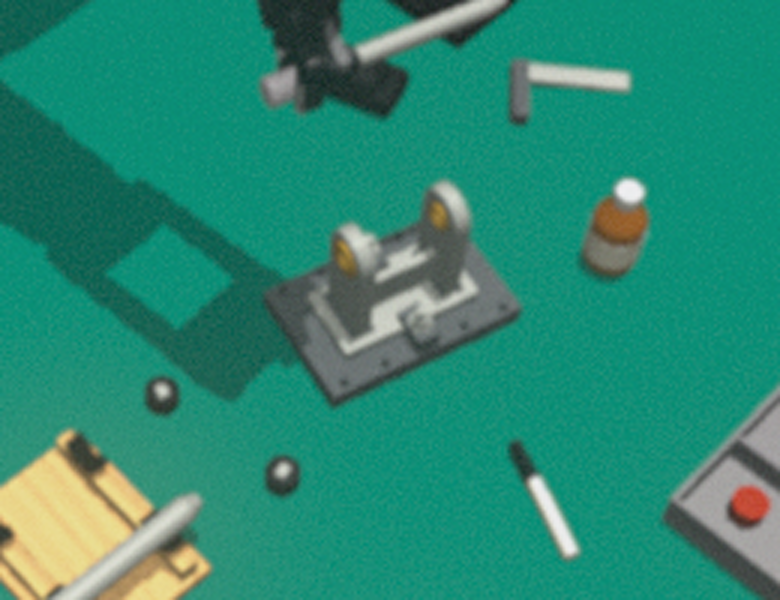

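The slim rod is held straight, shank at columns 360–410 in the wrist view. The bracket is to its right, with the brass bushings at about (500,118) and (495,250) in the enlarged picture. Next I measure the brass in the wrist image.

```bash
cat >> h.py <<'E'
def gold(c,E,z=.115,lo=80):
    im=c['color'];h=cv2.cvtColor(im,cv2.COLOR_RGB2HSV)
    m=((h[...,0]>14)&(h[...,0]<32)&(h[...,1]>110)&(h[...,2]>60)).astype(np.uint8)
    n,l,st,ce=cv2.connectedComponentsWithStats(m)
    for i in range(1,n):
        if st[i,4]>15:
            x,y,w,hh,a=st[i]; P=atz(c,[[x-.5,ce[i][1]],[x+w-.5,ce[i][1]],ce[i]],z,E)
            print('gold',st[i],ce[i].round(1),'mid',((P[0]+P[1])/2).round(4),'cen',P[2].round(4),'width',np.linalg.norm(P[0]-P[1]).round(4))
def rodline(c,E,z,r0,r1,c0,c1):
    # shank edges by gradient in a smoothed saturation image (steel grey against green)
    sat=cv2.GaussianBlur(cv2.cvtColor(c['color'],cv2.COLOR_RGB2HSV)[...,1].astype(np.float32),(0,0),1)
    out=[]
    for r in range(r0,r1,3):
        g=np.diff(sat[r,c0:c1]);a,b=int(np.argmin(g)),int(np.argmax(g))
        out.append([r,c0+a+.5,c0+b+.5])
    out=np.array(out);print(out[::6].tolist())
    mid=np.c_[(out[:,1]+out[:,2])/2,out[:,0]];P=atz(c,mid,z,E)[:,:2]
    A=np.median(P,0);v=cv2.fitLine(P.astype(np.float32),cv2.DIST_HUBER,0,.001,.001).ravel()
    return v
E
python3 - <<'E'
from h import *
import pickle
s,c,t,t2=pickle.load(open('v3.pkl','rb'));E=wE(s,c)
gold(c,E)
print('scene');gold(t,None)
print('top');gold(t2,None)
v=rodline(c,E,s['tcp_pos'][2]+.0105,10,220,235,315);print(v,np.degrees(np.arctan2(v[1],v[0])))
T=R.from_rotvec(s['orientation']).as_matrix()
print('rod line in tool', T.T[:2,:2]@(v[2:]-s['tcp_pos'][:2]), T.T[:2,:2]@v[:2])
E
```

```text
gold [342  71  37   4  88] [361.   72.5] mid [0.5491 0.217  0.115 ] cen [0.5499 0.2167 0.115 ] width 0.0319
gold [344  94  29   5 124] [358.   95.9] mid [0.543 0.199 0.115] cen [0.543 0.199 0.115] width 0.0255
gold [341 174  27  10 209] [354.  178.5] mid [0.5225 0.1283 0.115 ] cen [0.5225 0.1283 0.115 ] width 0.0257
gold [393 300  29  14 148] [405.7 305.9] mid [ 0.5474 -0.0316  0.115 ] cen [ 0.546  -0.0311  0.115 ] width 0.0333
gold [412 309  13  17  89] [418.6 314.2] mid [ 0.5578 -0.0471  0.115 ] cen [ 0.5584 -0.0473  0.115 ] width 0.0152
gold [353 365  20  18 155] [361.1 373.6] mid [ 0.4791 -0.1147  0.115 ] cen [ 0.4773 -0.1141  0.115 ] width 0.025
scene
gold [398 147  17  14 113] [405.9 154.3] mid [0.652  0.2982 0.115 ] cen [0.6519 0.2981 0.115 ] width 0.0417
gold [343 148   6   8  34] [345.9 151.5] mid [0.5404 0.1996 0.115 ] cen [0.5411 0.2002 0.115 ] width 0.0149
gold [312 161   6  10  44] [314.4 165.6] mid [0.5153 0.1139 0.115 ] cen [0.5151 0.1137 0.115 ] width 0.0147
gold [218 230  32  28 170] [235.3 243.3] mid [ 0.5339 -0.1708  0.115 ] cen [ 0.5368 -0.1679  0.115 ] width 0.07
[... 1407 characters left out ...]
 96.4] mid [ 0.8795 -0.4376  0.115 ] cen [ 0.8795 -0.4377  0.115 ] width 0.0163
gold [358  96   9   9  23] [361.4 100.4] mid [ 0.8616 -0.248   0.115 ] cen [ 0.8615 -0.2462  0.115 ] width 0.0283
gold [395  96  12   7  27] [401.6  99.1] mid [ 0.8684 -0.3706  0.115 ] cen [ 0.8685 -0.3739  0.115 ] width 0.0386
[[10.0, 252.5, 295.5], [28.0, 253.5, 295.5], [46.0, 253.5, 294.5], [64.0, 254.5, 241.5], [82.0, 254.5, 280.5], [100.0, 254.5, 299.5], [118.0, 255.5, 242.5], [136.0, 255.5, 251.5], [154.0, 256.5, 243.5], [172.0, 256.5, 242.5], [190.0, 257.5, 293.5], [208.0, 257.5, 293.5]]
[0.45958865 0.8881319  0.46662226 0.21464916] 62.639435
rod line in tool [ 0.0873512 -0.0054408] [0.98649051 0.16381841]
```

>>> {"method": "servo_tool", "body": {"increments": [{"dx":-10,"dy":10,"dz":25,"twist":-0.5,"grip":15},{"dx":-17,"dy":20,"dz":65,"twist":-0.9,"grip":15},{"dx":-17,"dy":20,"dz":105,"twist":-0.9,"grip":15},{"dx":-17,"dy":20,"dz":135,"twist":-0.9,"grip":15},{"dx":-17,"dy":20,"dz":145,"twist":-0.9,"grip":15},{"dx":-17,"dy":20,"dz":145,"twist":-0.9,"grip":15},{"dx":-17,"dy":20,"dz":145,"twist":-0.9,"grip":15},{"dx":-17,"dy":20,"dz":145,"twist":-0.9,"grip":15}], "newtons": 90}}

```text
time: 7.62
tcp_pos: [0.4596, 0.1085, 0.1056]
orientation: [2.523, 1.869, 0.003]
wrist_force: [-0.5, 0.2, -2.1]
grip_width: 0.0214
grasp_force: 88.3
```

```bash
python3 - <<'E'
from h import *
import pickle
s=arm.state();c=arm.capture('wrist');E=wE(s,c);pickle.dump((s,c),open('v4.pkl','wb'))
save('w4.png',cv2.resize(c['color'],None,fx=1.42,fy=1.42,interpolation=cv2.INTER_CUBIC))
print(s['time'],s['tcp_pos'],s['wrist_force'],R.from_rotvec(s['orientation']).as_matrix().round(4).tolist())
gold(c,E)
E
```

```text
7.625 [0.45958441 0.10849509 0.1055692 ] [-0.52586352  0.22367633 -2.14543153] [[0.2914, 0.9566, 0.0025], [0.9566, -0.2914, -0.0], [0.0007, 0.0024, -1.0]]
gold [ 378   22   71   25 1406] [412.7  34.5] mid [0.5434 0.1992 0.115 ] cen [0.5432 0.1992 0.115 ] width 0.0283
gold [ 364  203   59   25 1177] [393.4 214.9] mid [0.5224 0.1279 0.115 ] cen [0.5225 0.1278 0.115 ] width 0.0277
gold [366 384  44  36 311] [386.4 399.3] mid [0.501  0.0105 0.115 ] cen [0.5003 0.0108 0.115 ] width 0.0273
```

View pics/w4.png

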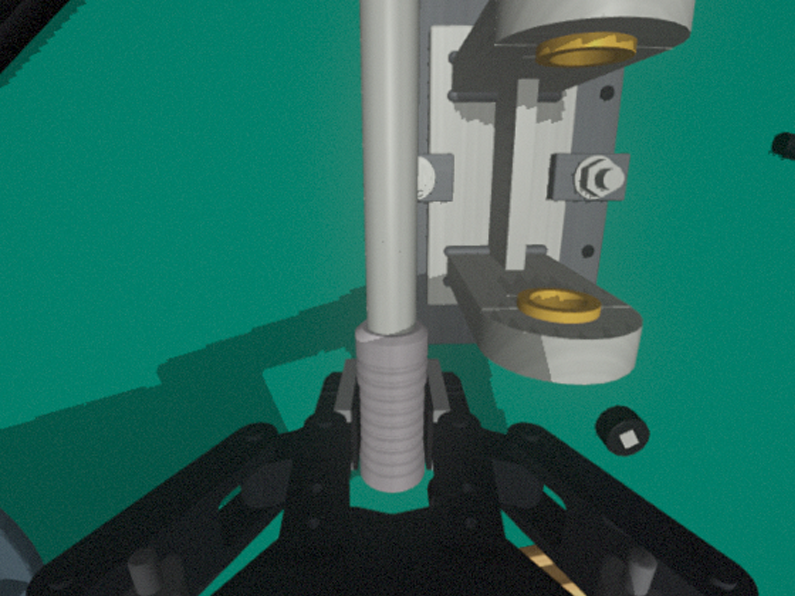

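The rod runs beside the bracket at bore height. Both brass rings show clearly, at (585,48) and (558,305) in the enlarged view, with the shank between columns 365 and 415. Next I fit the ring hulls and the shank edges in this one view.

```bash
cat > fit.py <<'E'
from h import *
import pickle
from scipy.optimize import minimize
s,c=pickle.load(open('v4.pkl','rb'));E=wE(s,c)
T=R.from_rotvec(s['orientation']).as_matrix();p=s['tcp_pos']
h=cv2.cvtColor(c['color'],cv2.COLOR_RGB2HSV)
m=((h[...,0]>14)&(h[...,0]<32)&(h[...,1]>110)&(h[...,2]>60)).astype(np.uint8);m[300:]=0
K=4
def hull(pts):
    z=np.zeros((260*K,200*K),np.uint8)
    q=cv2.convexHull(((pts-[320,0]+.5)*K).astype(np.float32))
    cv2.fillConvexPoly(z,np.round(q).astype(np.int32),1);return z
tg=[]
n,l,st,ce=cv2.connectedComponentsWithStats(m)
for i in sorted([i for i in range(1,n) if st[i,4]>500],key=lambda i:-ce[i][1]):
    q=np.argwhere(l==i)[:,::-1]; q=np.vstack([q+d for d in ([-.5,-.5],[.5,-.5],[-.5,.5],[.5,.5])]); tg.append(hull(q))
a=np.linspace(0,2*np.pi,73)
def cyl(P,x0,x1):
    x,y,yaw,r,dz=P; u=np.array([np.cos(yaw),np.sin(yaw),0]);n_=np.array([-u[1],u[0],0]);o=np.array([x,y,.115+dz])
    ring=r*(np.cos(a)[:,None]*n_+np.sin(a)[:,None]*[0,0,1])
    return np.vstack([o+u*x0+ring,o+u*x1+ring])
def cost(P):
    P=np.array(P)*[.001,.001,np.pi/180,.001,.001]
    k=0
    for t,(x0,x1) in zip(tg,((-.038,-.035),(.035,.038))):
        z=hull(proj(c,cyl(P,x0,x1),E)); k+=(z^t).sum()/t.sum()
    return k
if __name__=='__main__':
    for fz in (0,1):
        f=(lambda P:cost(P)) if fz else (lambda P:cost(list(P)+[0]))
        P0=[532.5,163.5,73.3,13.7,0][:4+fz]
        sim=np.array([P0]+[np.array(P0)+d for d in np.eye(len(P0))*1.5])
        b=minimize(f,P0,method='Nelder-Mead',options=dict(initial_simplex=sim,xatol=.01,fatol=1e-5,maxiter=600))
        print('bracket',b.x.round(2),round(b.fun,4))
        x,y,yaw=b.x[0]/1e3,b.x[1]/1e3,np.radians(b.x[2])
        v=T.T[:2,:2]@(np.array([x,y])-p[:2]);ax=T.T[:2,:2]@[np.cos(yaw),np.sin(yaw)]
        print(' centre in tool',v*1e3,'axis slope deg',np.degrees(np.arctan2(ax[1],ax[0])))
    g=cv2.GaussianBlur(c['color'].astype(np.float32),(0,0),.8)
    L=[]
    for r in range(3,225,3):
        d=np.abs(np.diff(g[r],axis=0)).sum(1)
        def pk(lo,hi):
            i=lo+int(np.argmax(d[lo:hi]));y0,y1,y2=d[i-1:i+2];return i+.5+.5*(y0-y2)/(y0-2*y1+y2)
        L.append([r,pk(246,266),pk(284,302)])
    L=np.array(L)
    def rod(P):
        lat,sl,dz,pit=np.array(P)*[.001,np.pi/180,.001,np.pi/180]
        t=np.linspace(.02,.19,30);cam=T.T@(E[:3,3]-p)
        ax=np.c_[t,lat+t*np.tan(sl),-.011-dz-t*np.tan(pit)]
        out=[]
        for sg in (-1,1):
            D=np.hypot(cam[1]-ax[:,1],cam[2]-ax[:,2]);al=np.arctan2(cam[2]-ax[:,2],cam[1]-ax[:,1])
            b=al+sg*np.arccos(.008/D)
            q=ax+.008*np.c_[0*b,np.cos(b),np.sin(b)]
            uv=proj(c,q@T.T+p,E);o=np.argsort(uv[:,1]);out.append(np.interp(L[:,0],uv[o,1],uv[o,0]))
        out=np.sort(np.array(out),0);e=np.c_[out[0]-L[:,1],out[1]-L[:,2]]
        return e
    f=lambda P:np.minimum(np.abs(rod(P)),1.5).mean()
    b=minimize(f,[0,0,0,0],method='Nelder-Mead',options=dict(initial_simplex=np.vstack([np.zeros(4),np.eye(4)]),maxiter=800))
    print('rod in tool: lat,yaw,dz up,pitch up',b.x.round(2),b.fun, np.median(np.abs(rod(b.x)),0))
E
python3 fit.py
```

```text
bracket [532.28 163.83  73.67  12.93] 0.0985
 centre in tool [74.12392784 53.41308701] axis slope deg -0.6166964600207278
bracket [532.02 163.85  73.84  12.89   0.73] 0.0574
 centre in tool [74.05879149 53.15533589] axis slope deg -0.7817466594534519
rod in tool: lat,yaw,dz up,pitch up [ 0.94 -0.84  2.86 -6.71] 0.6639024688578122 [0.2492169  7.12213224]
```

```bash
sed -i 's/pk(246,266),pk(284,302)/pk(248,264),pk(288,297)/; s/^    L=np.array(L)$/    L=np.array(L); print(L[::8].round(1).tolist())/' fit.py; sed -i "s/    b=minimize(f,\[0,0,0,0\]/    for fp in (0,1):\n     b=minimize((lambda P:f(P) if fp else f([P[0],P[1],P[2],0])),[0,0,0,0]/; s/^    print('rod in/     print('rod in/" fit.py; python3 fit.py | tail -3
```

```text
[[3.0, 253.1, 293.1], [27.0, 253.2, 292.3], [51.0, 253.9, 292.9], [75.0, 255.0, 292.3], [99.0, 254.8, 292.2], [123.0, 255.8, 294.2], [147.0, 256.0, 291.3], [171.0, 256.8, 291.3], [195.0, 257.7, 292.1], [219.0, 258.1, 292.1]]
rod in tool: lat,yaw,dz up,pitch up [  0.05  -0.4  -10.79   5.61] 0.35051169728496895 [1.24558429 1.10254869]
rod in tool: lat,yaw,dz up,pitch up [  0.08  -0.42 -10.17  -0.37] 0.3496655680249303 [0.24902095 0.18941158]
```

```bash
python3 - <<'E'
from h import *
import pickle
s=arm.state();sc=arm.capture('scene');
T=R.from_rotvec(s['orientation']).as_matrix();p=s['tcp_pos']
out=[(r['p'],r) for q in('rod','rod_nose') for r in arm.trace(q,'scene')]
tp=arm.capture('top');pickle.dump((s,sc,tp),open('v5.pkl','wb'))
for cn,c in(('scene',sc),('top',tp)):
    print(cn)
    for pit in(0,-3,-6):
        t=np.array([.03,.18]);q=np.c_[t,0*t,-.0105+t*np.tan(np.radians(-pit))]@T.T+p
        print(pit,proj(c,q).round(1).tolist())
    for q in('rod','rod_nose'):
        for r in (arm.trace(q,cn) if cn=='top' else [o[1] for o in out]):
            P=np.argwhere(r['pixels'])[:,::-1].astype(float);m=P.mean(0);v=np.linalg.svd(P-m,full_matrices=0)[2][0];t=(P-m)@v
            print(round(r['p'],2),len(P),(m+v*t.min()).round(1),(m+v*t.max()).round(1))
        if cn=='scene':break
save('s5.png',cv2.resize(sc['color'][110:230,240:400],None,fx=5,fy=5,interpolation=cv2.INTER_CUBIC))
E
```

```text
scene
0 [[307.2, 149.1], [358.2, 127.0]]
-3 [[307.1, 149.5], [357.8, 129.4]]
-6 [[307.1, 149.9], [357.4, 131.8]]
0.95 394 [357.9 126.7] [285.4 158.9]
0.81 599 [158.8 198.8] [104.3 261.4]
0.8 757 [175.5 323.6] [116.8 410.9]
0.67 602 [158.5 199.5] [104.3 261.5]
0.64 839 [175.5 324. ] [116.3 411.2]
0.62 396 [357.3 126.6] [284.7 159.4]
top
0 [[235.5, 226.7], [187.7, 211.8]]
-3 [[235.6, 226.7], [188.4, 212.2]]
-6 [[235.7, 226.8], [189.2, 212.5]]
0.81 333 [452.3 187.9] [394.7 205. ]
0.75 350 [403.1 279.3] [342.  296.9]
0.47 127 [254.8 130.9] [240.2 160.1]
0.91 344 [404.1 279.2] [342.9 296.8]
0.77 364 [452.  188.1] [393.1 205.2]
0.74 611 [205.2 191.6] [263.3 201. ]
0.37 42 [190. 213.] [199.7 216. ]
```

View pics/s5.png

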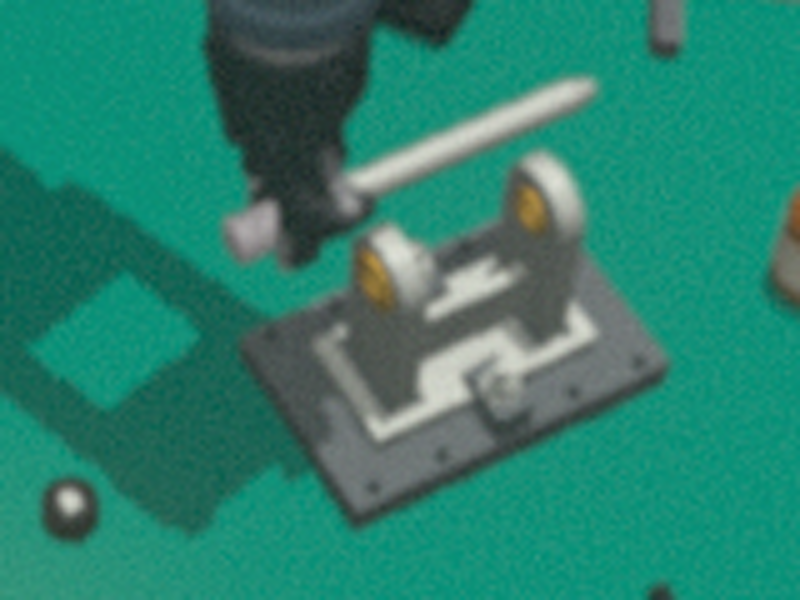

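The scene picture shows the rod level: nose at (358,127) as predicted for zero pitch. I back off along the axis, then shift onto the bore line.

>>> {"method": "servo_tool", "body": {"increments": [{"dx":-25,"dy":0,"dz":0,"twist":0,"grip":15},{"dx":-75,"dy":0,"dz":0,"twist":0,"grip":15},{"dx":-130,"dy":0,"dz":0,"twist":0,"grip":15},{"dx":-170,"dy":0,"dz":0,"twist":0,"grip":15},{"dx":-186,"dy":5,"dz":0,"twist":-0.1,"grip":15},{"dx":-186,"dy":25,"dz":0,"twist":-0.3,"grip":15},{"dx":-186,"dy":45,"dz":0,"twist":-0.3,"grip":15},{"dx":-186,"dy":55,"dz":0,"twist":-0.3,"grip":15},{"dx":-186,"dy":55,"dz":0,"twist":-0.3,"grip":15},{"dx":-186,"dy":55,"dz":0,"twist":-0.3,"grip":15}], "newtons": 90}}

```text
time: 9.22
tcp_pos: [0.4562, -0.085, 0.104]
orientation: [-2.518, -1.876, 0.001]
wrist_force: [-0.0, 0.2, -1.6]
grip_width: 0.0218
grasp_force: 88.3
```

```bash
python3 - <<'E'
from h import *
import pickle
Z=[]
for k in range(3):
    s=arm.state();sc=arm.capture('scene');Z.append(np.r_[s['tcp_pos'],s['orientation'],s['wrist_force'],s['moment']])
print(np.round(Z,4),s['time'])
ctr=np.array([.5323,.1638]);u=np.array([np.cos(np.radians(73.7)),np.sin(np.radians(73.7))])
print('scene bore pts', [proj(sc,np.r_[ctr+u*x,.115]).round(1).tolist() for x in(-.08,-.055,.055)])
for r in arm.trace('rod_nose','scene')[:4]:
    P=np.argwhere(r['pixels'])[:,::-1].astype(float);m=P.mean(0);v=np.linalg.svd(P-m,full_matrices=0)[2][0];t=(P-m)@v
    print(round(r['p'],2),len(P),(m+v*t.min()).round(1),(m+v*t.max()).round(1))
save('s6.png',cv2.resize(sc['color'][120:220,240:400],None,fx=5,fy=5,interpolation=cv2.INTER_CUBIC))
E
```

```text
[[ 4.5620e-01 -8.5000e-02  1.0400e-01 -2.5184e+00 -1.8763e+00  1.0000e-03
  -1.9000e-02  2.1480e-01 -1.6000e+00 -1.3030e-01  6.0400e-02  2.7300e-02]
 [ 4.5620e-01 -8.5000e-02  1.0400e-01 -2.5187e+00 -1.8764e+00  7.0000e-04
   7.3460e-01 -4.5810e-01 -1.3253e+00 -1.2610e-01 -2.3000e-03 -3.8000e-02]
 [ 4.5630e-01 -8.5100e-02  1.0410e-01 -2.5188e+00 -1.8765e+00  6.0000e-04
  -7.2510e-01 -6.2470e-01 -1.2753e+00 -9.7100e-02  3.9600e-02 -1.6800e-02]] 9.325
scene bore pts [[[305.3, 170.6]], [[314.2, 166.6]], [[352.2, 149.3]]]
0.72 526 [304.2 170.3] [226.2 205.4]
0.61 667 [159.4 198.4] [104.1 261.3]
0.6 855 [175.5 324. ] [116.3 411.2]
```

View pics/s6.png

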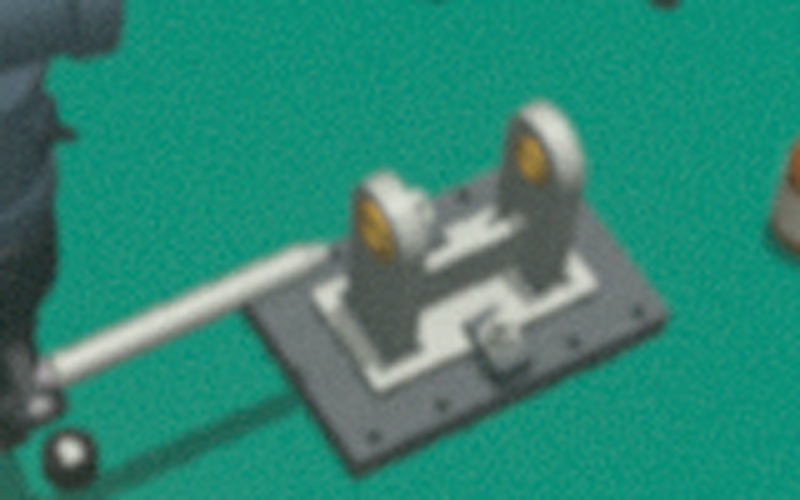

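Nose seen at (304,170), predicted (305,171): on the bore line, about 25 mm short of the near bushing at (314,166). I advance gently.

>>> {"method": "servo_tool", "body": {"increments": [{"dx":6,"dy":0,"dz":0,"twist":0,"grip":15},{"dx":14,"dy":0,"dz":0,"twist":0,"grip":15},{"dx":20,"dy":0,"dz":0,"twist":0,"grip":15},{"dx":26,"dy":0,"dz":0,"twist":0,"grip":15},{"dx":30,"dy":0,"dz":0,"twist":0,"grip":15},{"dx":33,"dy":0,"dz":0,"twist":0,"grip":15}], "newtons": 90}}

```text
time: 10.18
tcp_pos: [0.4665, -0.0536, 0.1043]
orientation: [2.519, 1.877, -0.0]
wrist_force: [-0.6, 0.2, -1.4]
grip_width: 0.0217
grasp_force: 88.3
```

>>> {"method": "servo_tool", "body": {"increments": [{"dx":4,"dy":0,"dz":0,"twist":0,"grip":15},{"dx":8,"dy":0,"dz":0,"twist":0,"grip":15},{"dx":12,"dy":0,"dz":0,"twist":0,"grip":15},{"dx":12,"dy":0,"dz":0,"twist":0,"grip":15}], "newtons": 90}}

```text
time: 10.68
tcp_pos: [0.4702, -0.042, 0.1044]
orientation: [2.52, 1.876, 0.001]
wrist_force: [1.8, 0.5, -1.1]
grip_width: 0.0215
grasp_force: 88.4
```

```bash
cat > st.py <<'E'
from h import *
Z=[]
for k in range(4):
    s=arm.state();T=R.from_rotvec(s['orientation']).as_matrix()
    Z.append(np.r_[T.T@s['wrist_force'],T.T@s['moment']]);p=s['tcp_pos'];c=arm.capture('wrist' if k else 'scene')
print('tool F,M',np.mean(Z,0).round(3),np.std(Z,0).round(2),p.round(4),s['time'],T[:,0].round(4))
E
python3 st.py
```

```text
tool F,M [ 0.996  2.067  1.136 -0.231  0.096  0.237] [0.54 0.49 0.49 0.03 0.02 0.03] [ 0.47   -0.0422  0.1043] 10.825 [2.866e-01 9.580e-01 4.000e-04]
```

A light contact, about 2 N toward tool +y. I ease over before going on.

>>> {"method": "servo_tool", "body": {"increments": [{"dx":0,"dy":0.7,"dz":-0.2,"twist":0,"grip":15},{"dx":0,"dy":0.7,"dz":-0.2,"twist":0,"grip":15}], "newtons": 90}}

```text
time: 11.12
tcp_pos: [0.4703, -0.0426, 0.1044]
orientation: [-2.519, -1.876, 0.001]
wrist_force: [0.5, -0.8, -0.6]
grip_width: 0.0217
grasp_force: 88.4
```

```bash
python3 st.py
```

```text
tool F,M [ 0.086  0.508  1.178 -0.08  -0.065  0.08 ] [0.43 0.42 0.31 0.03 0.03 0.03] [ 0.4703 -0.0426  0.1044] 11.275 [ 2.864e-01  9.581e-01 -2.000e-04]
```

>>> {"method": "servo_tool", "body": {"increments": [{"dx":0,"dy":0.9,"dz":0,"twist":0,"grip":15},{"dx":5,"dy":0.9,"dz":0,"twist":0,"grip":15},{"dx":12,"dy":0.9,"dz":0,"twist":0,"grip":15},{"dx":20,"dy":0.9,"dz":0,"twist":0,"grip":15},{"dx":27,"dy":0.9,"dz":0,"twist":0,"grip":15},{"dx":30,"dy":0.9,"dz":0,"twist":0,"grip":15},{"dx":30,"dy":0.9,"dz":0,"twist":0,"grip":15}], "newtons": 90}}

```text
time: 12.2
tcp_pos: [0.48, -0.0138, 0.1045]
orientation: [-2.519, -1.877, 0.0]
wrist_force: [0.0, -0.1, -1.1]
grip_width: 0.0217
grasp_force: 88.3
```

```bash
python3 st.py
```

```text
tool F,M [ 0.073 -0.215  1.419  0.016 -0.108 -0.024] [0.76 0.41 0.56 0.02 0.02 0.02] [ 0.4799 -0.0142  0.1045] 12.35 [ 0.2865  0.9581 -0.    ]
```

>>> {"method": "servo_tool", "body": {"increments": [{"dx":5,"dy":0,"dz":0,"twist":0,"grip":15},{"dx":12,"dy":0,"dz":0,"twist":0,"grip":15},{"dx":20,"dy":0,"dz":0,"twist":0,"grip":15},{"dx":27,"dy":0,"dz":0,"twist":0,"grip":15},{"dx":30,"dy":0,"dz":0,"twist":0,"grip":15},{"dx":30,"dy":0,"dz":0,"twist":0,"grip":15}], "newtons": 90}}

```text
time: 13.15
tcp_pos: [0.4887, 0.0149, 0.1045]
orientation: [-2.519, -1.877, -0.0]
wrist_force: [0.4, -0.2, -1.8]
grip_width: 0.0218
grasp_force: 88.3
```

```bash
python3 st.py; python3 - <<'E'
from h import *
s=arm.state();c=arm.capture('wrist');E=wE(s,c)
gold(c,E)
save('w7.png',cv2.resize(c['color'],None,fx=1.42,fy=1.42,interpolation=cv2.INTER_CUBIC))
E
```

```text
tool F,M [ 0.53   0.071  2.021  0.007 -0.061 -0.003] [0.42 0.28 0.3  0.02 0.02 0.04] [0.4886 0.0146 0.1045] 13.3 [ 0.2865  0.9581 -0.    ]
gold [ 232   44   85   22 1012] [273.1  51.8] mid [0.518  0.1142 0.115 ] cen [0.5176 0.1143 0.115 ] width 0.0328
gold [402 310  26  13 150] [414.6 314.5] mid [ 0.5533 -0.0236  0.115 ] cen [ 0.5533 -0.0236  0.115 ] width 0.014
gold [418 325  13   9  47] [424.7 327.9] mid [ 0.5572 -0.034   0.115 ] cen [ 0.5575 -0.0341  0.115 ] width 0.0072
gold [291 335  16  12  71] [300.6 339.9] mid [ 0.4909 -0.0214  0.115 ] cen [ 0.492  -0.0218  0.115 ] width 0.0086
gold [383 342   8   9  34] [386.  346.3] mid [ 0.5357 -0.0402  0.115 ] cen [ 0.5355 -0.0401  0.115 ] width 0.0045
gold [261 344  11   6  29] [264.2 346.9] mid [ 0.4728 -0.0211  0.115 ] cen [ 0.4719 -0.0208  0.115 ] width 0.006
gold [266 348  41  14 229] [287.1 355.3] mid [ 0.4816 -0.0299  0.115 ] cen [ 0.4822 -0.03    0.115 ] width 0.0225
gold [376 395  25  20 151] [391.  403.7] mid [ 0.53   -0.0855  0.115 ] cen [ 0.5317 -0.0861  0.115 ] width 0.0155
```

View pics/w7.png

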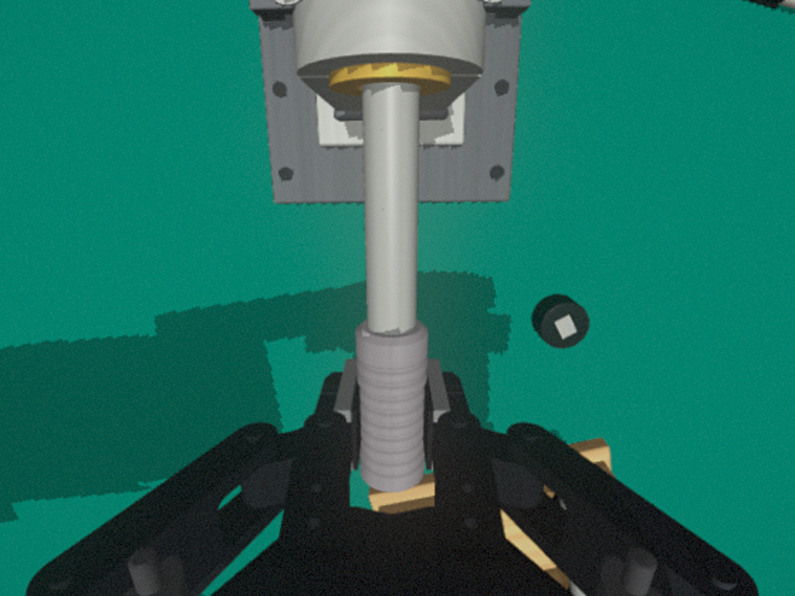

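The rod is in the near bushing, shank centre at column 391 against ring centre 390, with no side force. On toward the far bushing.

>>> {"method": "servo_tool", "body": {"increments": [{"dx":3,"dy":0,"dz":0,"twist":0,"grip":15},{"dx":8,"dy":0,"dz":0,"twist":0,"grip":15},{"dx":13,"dy":0,"dz":0,"twist":0,"grip":15},{"dx":18,"dy":0,"dz":0,"twist":0,"grip":15},{"dx":22,"dy":0,"dz":0,"twist":0,"grip":15},{"dx":22,"dy":0,"dz":0,"twist":0,"grip":15}], "newtons": 90}}

```text
time: 14.15
tcp_pos: [0.495, 0.0361, 0.1045]
orientation: [-2.519, -1.877, -0.0]
wrist_force: [-0.8, 0.2, -1.9]
grip_width: 0.0216
grasp_force: 88.3
```

```bash
python3 st.py
```

```text
tool F,M [ 0.113 -0.189  1.684  0.037 -0.063 -0.019] [0.18 0.67 0.31 0.01 0.01 0.02] [0.4948 0.0357 0.1045] 14.3 [0.2864 0.9581 0.    ]
```

>>> {"method": "servo_tool", "body": {"increments": [{"dx":3,"dy":0,"dz":0,"twist":0,"grip":15},{"dx":7,"dy":0,"dz":0,"twist":0,"grip":15},{"dx":11,"dy":0,"dz":0,"twist":0,"grip":15},{"dx":14,"dy":0,"dz":0,"twist":0,"grip":15},{"dx":16,"dy":0,"dz":0,"twist":0,"grip":15},{"dx":16,"dy":0,"dz":0,"twist":0,"grip":15}], "newtons": 90}}

```text
time: 15.1
tcp_pos: [0.4995, 0.0513, 0.1045]
orientation: [-2.519, -1.877, -0.0]
wrist_force: [0.2, -0.0, -0.6]
grip_width: 0.0216
grasp_force: 88.4
```

```bash
python3 st.py
```

```text
tool F,M [ 0.723 -0.463  1.492  0.021 -0.04  -0.022] [0.48 0.5  0.52 0.06 0.02 0.04] [0.4995 0.0511 0.1045] 15.25 [2.865e-01 9.581e-01 1.000e-04]
```

>>> {"method": "servo_tool", "body": {"increments": [{"dx":4,"dy":0,"dz":0,"twist":0,"grip":15},{"dx":9,"dy":0,"dz":0,"twist":0,"grip":15},{"dx":14,"dy":0,"dz":0,"twist":0,"grip":15},{"dx":19,"dy":0,"dz":0,"twist":0,"grip":15},{"dx":22,"dy":0,"dz":0,"twist":0,"grip":15},{"dx":22,"dy":0,"dz":0,"twist":0,"grip":15}], "newtons": 90}}

```text
time: 16.05
tcp_pos: [0.5059, 0.0724, 0.1045]
orientation: [-2.519, -1.877, -0.0]
wrist_force: [-1.1, 0.7, -1.0]
grip_width: 0.0215
grasp_force: 88.4
```

```bash
python3 st.py; python3 - <<'E'
from h import *
sc=arm.capture('scene');w=arm.capture('wrist')
a=cv2.resize(sc['color'][110:215,270:410],(560,420),interpolation=cv2.INTER_CUBIC)
b=w['color'][0:420,130:420]
save('f8.png',cv2.resize(np.hstack([a,b]),(800,395)))
E
```

```text
tool F,M [ 0.339 -0.515  1.688  0.077 -0.013 -0.032] [0.26 0.67 0.44 0.03 0.02 0.03] [0.5058 0.0721 0.1045] 16.2 [2.865e-01 9.581e-01 1.000e-04]
```

View pics/f8.png

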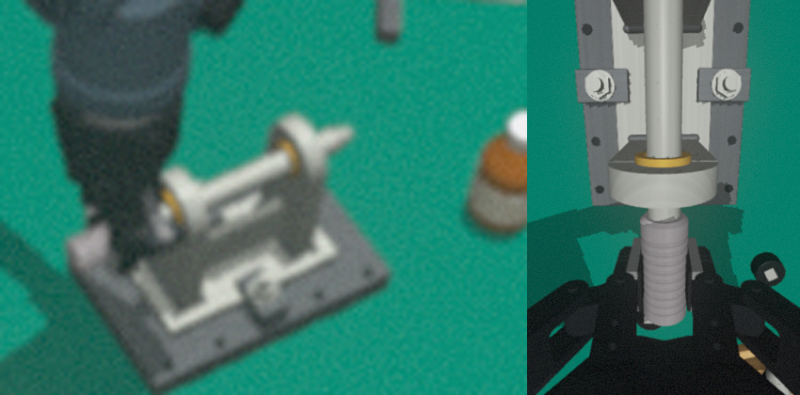

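The nose stands about 30 mm out beyond the second bushing, and the grip shoulder is clear of the first. A trace of side force remains (about −0.5 N), so I ease off slightly.

>>> {"method": "servo_tool", "body": {"increments": [{"dx":0,"dy":-0.4,"dz":0,"twist":0,"grip":15},{"dx":0,"dy":-0.4,"dz":0,"twist":0,"grip":15},{"dx":0,"dy":-0.4,"dz":0,"twist":0,"grip":15}], "newtons": 90}}

```text
time: 16.73
tcp_pos: [0.5055, 0.0722, 0.1045]
orientation: [2.52, 1.876, 0.0]
wrist_force: [0.4, 0.1, -0.7]
grip_width: 0.0215
grasp_force: 88.4
```

```bash
python3 st.py
```

```text
tool F,M [-1.770e-01  1.590e-01  1.514e+00 -1.800e-02 -9.000e-02 -1.000e-03] [0.52 0.27 0.46 0.02 0.02 0.01] [0.5054 0.0722 0.1045] 16.875 [0.2865 0.9581 0.    ]
```

The forces match the free-hanging values (moments −0.02, −0.09, 0.00), so the rod runs free. I hand in.

```bash
python3 -c "from bench import arm; print(arm.hand_in())"
```

```text
the job is handed in; nothing more can be done
None
```

The slim rod is through both bushings, its nose about 30 mm beyond the second, and the arm is still holding it by the grip, level and free of side force; the job was handed in at about 17 s, and the arm touched nothing else on the bench.

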